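# Offcut under the scrap-bin flap

## Task

Clear the sawn stone offcut off the deck into the scrap bin: with one fingertip push the flap's upright finger bar over sideways and hold the flap open against its spring, and while it is held push the offcut along the lane under the flap with the other fingertip until it drops into the bin. Then take the hand away so that the flap springs shut. Slide the offcut, do not lift it, and leave everything else where it is.

Things in the scene. Friction and masses are not known exactly. Their poses are not given: they have to be found in the camera images.
- bin: Green steel scrap bin locked upright in a cradle, fixed, 260 mm long (its x) by 150 mm wide (its y), steel deck on top 110 mm above the counter. Origin on the counter under its centre, z up. Along the deck runs a feed lane, centred on y = 0, x = -128 to +23 mm, between two strips 4 mm high at y = +-19 mm (36 mm apart). Beside the lane the deck is bare but for a rubbing stone.
- hole_edge (a point): Middle of the near edge, at deck height, of the hole at the lane's end (bin x = +30 mm); axes as the bin's. The hole runs 82 mm from here in +x and is 50 mm wide (y); the bin's floor is 87 mm below. The flap covers it. The offcut lies on the lane on the -x side, is pushed in +x, and tips and falls in once its centre is about 8 mm past this edge.
- flap (a joint): Opening in rad, 0 shut, stop 1.45. The flap is one bent dark steel sheet on a sprung pin: a cover leg flat over the hole and an upright finger bar at the lane's +y side. Pushing the bar in bin +y lifts the cover by the same angle. Spring and weight: about 0.05 N m; 2 to 6 N with the tip 10 to 20 mm above the deck, more nearer the pin. The offcut passes from about 1.0 rad, best near 1.2.
- flap_pin (a point): Point on the hinge pin (parallel to the bin's x), fixed, at bin x = 0, y = +40 mm, 4 mm above the deck; axes as the bin's. The cover leg reaches from the pin to y = -29 mm (bin frame), from bin x = +24 (6 mm short of the hole) to +119 mm, its top 3 mm above the deck when shut; it swings up and towards +y; open 1.2 rad its free edge is 68 mm above the deck.
- finger_bar (a point): Centre of the rolled top edge (radius 3 mm) of the finger bar, half-way along; moves with the flap. The bar is a flat sheet 3 mm thick from the pin up to that edge. The edge runs along bin x from -126 to +119 mm, 31 mm from the pin. Shut, the bar leans 0.26 rad from upright towards bin -y, over the lane; opened by q it leans q - 0.26 towards +y.
- offcut_mid (a point): Centre of the offcut, half-way up (13 mm above the deck at the start): a cream sawn soapstone block 66 mm long (x), 32 mm wide (y), 26 mm high, loose, about 150 g, lying on the lane. Its x axis points roughly along the lane towards the hole. The top is stepped: the last 12 mm at its +x end is 18 mm high.
- rubbing_stone: Bystander: dark rubbing stone 50 x 24 x 16 mm on the rear right corner of the deck (bin x about 97, y about -56 mm). Origin at the centre of its underside.
- rhino: Bystander: pink soapstone rhino 130 mm long, 72 mm high, on the counter beside the bin. Origin on the counter between its feet.
- trinket_box: Bystander: grey soapstone trinket box 90 x 65 x 42 mm, open. Origin under its centre.
- box_lid: Bystander: its lid with a small knob, 92 x 67 mm, 20 mm high, set aside on the counter. Origin under its centre.
- burnisher: Bystander: wooden burnishing stick 178 mm long, 18 mm thick, on the counter near the bin. Origin under its middle.
- riffler: Bystander: curved steel riffler 170 mm long, 8 mm thick, on the counter near the bin. Origin under its middle.
- wax_tin: Bystander: round wax tin, 76 mm in diameter, 45 mm high. Origin under its centre.
- sanding_block: Bystander: cork sanding block 80 x 45 x 30 mm on the counter. Origin under its centre.

How it is judged (in metres and radians):
On the way, in this order (a step that is already met when the one before it is completed fails the run):
1. a fingertip holds the flap open while the offcut is still out on the lane, short of it (value of joint flap above 0.7 rad and contact force between the fingers and flap above 0.3 N and x of offcut_mid in the frame of bin below -0.008 m), for 0.1 s.
2. with the flap held open by a finger, a finger is pushing the offcut under it, over the hole (value of joint flap above 0.7 rad and contact force between the fingers and flap above 0.3 N and contact force between the fingers and offcut above 0.1 N and x of offcut_mid in the frame of bin above 0.006 m and z of offcut_mid in the frame of bin above 0.08 m), for 0.02 s.
At the end, for the whole second after the job is handed in: The offcut lies at rest inside the bin (its centre at least 20 mm below the deck, within the bin's walls) and the flap has sprung shut (within 0.08 rad) (z of offcut_mid in the frame of bin between 0.02 and 0.09 m and x of offcut_mid in the frame of bin between -0.13 and 0.13 m and y of offcut_mid in the frame of bin between -0.075 and 0.075 m and linear speed of offcut below 0.03 m/s and value of joint flap below 0.08 rad); the robot touches nothing.
It fails at once if the offcut is lifted more than 20 mm off the deck (z of offcut_mid in the frame of bin above 0.143 m).
It fails at once if a bystander is moved more than 20 mm (distance of any of rubbing_stone, rhino, trinket_box, box_lid, burnisher, riffler, wax_tin, sanding_block from where it was at the start of the episode above 0.02 m).
It also fails if it takes over 42 s, if anything falls off the work surface, if the arm or the gripper's body presses on something with over 40 N, if the wrist force passes 120 N, or if a joint passes its speed limit or range.

## Robot

A 7-joint arm with a two-finger parallel gripper is mounted at the origin on the work surface. World frame = base frame: x ahead of the robot, y to its left, z up, the work surface at z = 0. Lengths are in mm, angles in rad, forces in N, time in s.
With the tool pointing down it reaches from about 425 to 950 mm from the base axis. Payload 4.7 kg.
Tool frame: the origin (TCP) lies at the very end of the fingers, on their centre line; the grasp point (between the pads) lies env.grasp_offset behind it (env.grasp_offset is the distance from the TCP to the grasp point, in mm); z points along the fingers, y is the line along which they close (so a half turn about z gives the same grasp; the last joint's range is limited). The gripper opens to 87 mm and grips with 3 to 60 N. Pads are 19 mm wide; open, the fingers measure 117 mm over their backs; the gripper's body (75 mm by 190 mm) begins 51 mm behind the grasp point.
Start: joints at [1.274, 0.469, -0.049, 1.532, 0.024, 1.141, -0.082], TCP at [178.659, -650.946, 222.573] pointing down, gripper open.
Joint ranges: [-2.59, 2.59], [-0.33, 1.99], [-1.39, 1.29], [0.1, 2.45], [-1.04, 4.18], [0.21, 1.99], [-2.66, 2.66]. Speed limits (rad/s): [2.57, 2.57, 3.14, 3.14, 3.14, 3.14, 3.14].

## Interface

Orientations are given as [roll, pitch, yaw] about the fixed x, y, z axes, in that order (R = Rz(yaw) Ry(pitch) Rx(roll)).
In Python, from workcell import env, viewer, find_in, silhouettes, tip_of gives the robot as it stands. Calls block until the motion is done:
- env.move_to(position, orientation): joint-space move of the TCP to a pose.
- env.move_linear(position, orientation=None, rate=150, guard=None): straight line of the TCP; orientation=None keeps the orientation; rate is the mean speed in mm/s. With guard (N) it stops when the force on the tool has changed by that much, and returns True; else False.
- env.move_joints(angles): joint-space move.
- env.set_gripper(opening, squeeze=None): opening from 0.0 (shut) to 1.0 (fully open); squeeze is the grip in N (None keeps the last); returns when the fingers have stopped.
- env.hold(seconds).
- env.inverse_kinematics(position, orientation): joint angles nearest the present ones, or None.
- viewer.capture(name): name is "scene" or "side" or "wrist"; returns the picture (480x640x3 uint8, red, green, blue); there is no depth.
- viewer.camera_params(name): a dict with "fx", "fy", "cx", "cy" (pixels), "cam_to_world" (4x4, takes a point from camera to world coordinates). Camera axes: x right, y down, z forward; pixel columns grow to the right and rows downward; lengths in mm; the calibration is good to about 2 mm. A picture is of the moment at which its call begins: read the wrist's pose just before it. camera_params takes no time and is no camera call; for the wrist camera it gives the pose at the moment of the call.
A pose or a line that the arm cannot do raises env.Unreachable and nothing moves.
- env.close_job(): hands the job in; it is judged then, once.
Trained networks look in the newest picture that a camera, given by its name, has taken for a name from the list of things; names that differ only in an ending like _2 or _b are one class to them, and where a whole thing is asked for, a point or a joint stands for the part that bears it (a point fixed in the world has none). Each returns a list of dicts, best first, with "p" (0 to 1); they miss things now and then, are a little off and sometimes report something else, mostly with a low value. They report only what shows in the picture. A call takes as long as a camera call.
- find_in(label, camera): "point" ([column, row] in pixels, amid what is visible of it).
- silhouettes(label, camera): "pixels" (480x640 bool, what is visible of it) and "point" ([column, row] in pixels, amid what is visible of it).
- tip_of(label, camera): "point" ([column, row] in pixels: a listed point, or the origin of a listed thing).
Readings, each from a call of its own:
- env.get_t(): time.
- env.get_joint_positions(): joint angles.
- env.get_dq(): joint speeds.
- env.get_joint_torque(): joint torques, N m.
- env.get_ee_pos(): TCP position.
- env.get_tool_rot(): TCP orientation.
- env.get_wrist_force(): force on the tool from outside, world axes, zero at the start.
- env.get_wrist_torque(): the same for the moment, N m.
- env.get_gripper_width(): opening from 0.0 (shut) to 1.0 (fully open).
- env.get_grip_force(): force on a finger pad.
Only numpy, scipy, OpenCV 4.12 (cv2) and the standard library are available. Lean on these libraries where they do the work, as an engineer would, in place of code of your own. Each camera call takes 0.05 s, during which the arm holds its last target. There are 200 camera calls.

## Working session

There is one attempt and no reset: what is moved stays moved. The work goes in short steps, each a Python script; the robot and the scene stay as the last script left them, time stands still between calls to the robot, and variables do not carry over. Pictures are saved under pics/ and viewed, at most 10 in all, crops included, and the job is handed in when it is done.

```bash
mkdir -p pics; ls; python3 - <<'E'
from workcell import env, viewer, find_in, silhouettes, tip_of
import cv2,numpy as np
for c in ("scene","side"):
    im=viewer.capture(c); cv2.imwrite(f"pics/{c}0.png",im[:,:,::-1])
    p=viewer.camera_params(c); print(c,p["fx"],p["cx"],p["cy"],np.round(p["cam_to_world"],3).tolist())
    for l in ("bin","hole_edge","flap_pin","finger_bar","offcut_mid","rubbing_stone"):
        print(l,[(round(d["p"],2),np.round(d["point"],1).tolist()) for d in tip_of(l,c)[:2]])
print(env.get_t(),env.grasp_offset,env.get_tool_rot())
E
```

```text
pics
scene 533.1676623666935 314.56762537278405 234.60333422175117 [[0.894, 0.303, -0.33, 899.089], [0.448, -0.595, 0.667, -787.605], [0.006, -0.744, -0.668, 877.789], [0.0, 0.0, 0.0, 1.0]]
bin [(0.7, [353.3, 266.9])]
hole_edge [(0.94, [371.3, 228.7])]
flap_pin [(0.7, [355.6, 216.6])]
finger_bar [(0.74, [354.4, 209.6]), (0.44, [355.3, 321.1])]
offcut_mid [(0.26, [352.8, 217.0])]
rubbing_stone [(0.6, [405.1, 252.1])]
side 559.5928500405149 324.54371508266945 223.06230343849765 [[-0.83, -0.316, 0.459, -68.189], [-0.557, 0.481, -0.676, 854.611], [-0.008, -0.818, -0.576, 828.14], [0.0, 0.0, 0.0, 1.0]]
bin [(0.72, [290.6, 251.0])]
hole_edge [(0.56, [279.4, 210.7])]
flap_pin [(0.86, [289.5, 223.7]), (0.29, [462.8, 216.4])]
finger_bar [(0.57, [286.8, 211.4])]
offcut_mid [(0.61, [306.3, 209.9])]
rubbing_stone [(0.67, [250.8, 195.4])]
0.7 18.700000000000003 [ 3.14148431e+00 -3.00421443e-05  2.67825327e-01]
```

View pics/scene0.png

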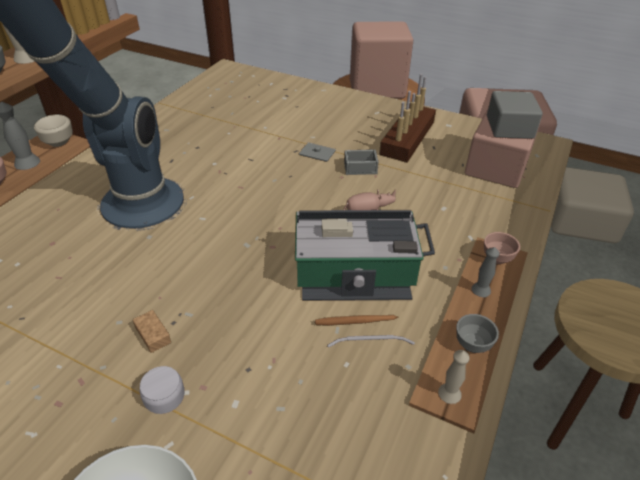

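View pics/side0.png

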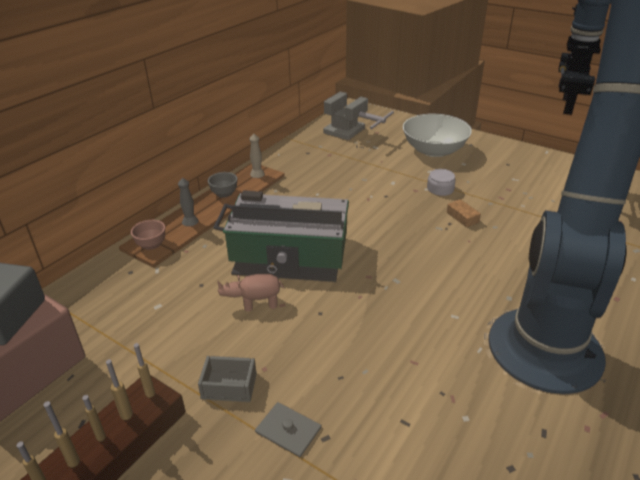

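```bash
cat > h.py <<'E'
from workcell import env, viewer, find_in, silhouettes, tip_of
import cv2,numpy as np
from scipy.spatial.transform import Rotation as Ro
def ray(p,px):
    M=np.array(p["cam_to_world"]); d=M[:3,:3]@np.array([(px[0]-p["cx"])/p["fx"],(px[1]-p["cy"])/p["fy"],1]); return M[:3,3],d/np.linalg.norm(d)
def tri(rays):
    A=sum(np.eye(3)-np.outer(d,d) for o,d in rays); b=sum((np.eye(3)-np.outer(d,d))@o for o,d in rays)
    x=np.linalg.solve(A,b); return x,[np.linalg.norm(np.cross(x-o,d)) for o,d in rays]
def proj(p,X):
    M=np.linalg.inv(np.array(p["cam_to_world"])); c=M[:3,:3]@np.array(X)+M[:3,3]; return [p["fx"]*c[0]/c[2]+p["cx"],p["fy"]*c[1]/c[2]+p["cy"]]
E
python3 - <<'E'
from h import *
S={"bin":([353.3,266.9],[290.6,251]),"hole":([371.3,228.7],[279.4,210.7]),"pin":([355.6,216.6],[289.5,223.7]),"bar":([354.4,209.6],[286.8,211.4]),"off":([352.8,217],[306.3,209.9]),"stone":([405.1,252.1],[250.8,195.4])}
a,b=viewer.camera_params("scene"),viewer.camera_params("side")
for k,v in S.items():
    x,e=tri([ray(a,v[0]),ray(b,v[1])]); print(k,x.round(1),np.round(e,1))
E
```

```text
bin [595.3  26.3   2.7] [1.6 1.6]
hole [619.4  38.  118.4] [7.4 7.4]
pin [571.7  63.6 115.4] [7.4 7.4]
bar [575.4  57.8 142.3] [2.1 2.1]
off [565.9  27.6 136.7] [19.8 19.8]
stone [713.9  14.5 112.2] [1. 1.]
```

The scene view shows the bin around (357,250), its lane and flap bar at the far side with the cream offcut at (337,228), the cover at (390,230) and the dark stone at (405,246). The side view shows it from the bar side, at about (290,230). The bin yaw comes out at roughly 0.42 rad. Next I'll look from above with the wrist camera.

```bash
cat > look.py <<'E'
from h import *
from scipy.optimize import least_squares
import json
obs=[]
L={"hole_edge":(30,0,110),"flap_pin":(0,40,114),"finger_bar":(-3.5,32,144),"bin":(0,0,0)}
def grab(tag):
    p=viewer.camera_params("wrist"); im=viewer.capture("wrist"); cv2.imwrite(f"pics/{tag}.png",im[:,:,::-1])
    for l in list(L)+["offcut_mid","rubbing_stone"]:
        r=tip_of(l,"wrist")[:2]
        print(tag,l,[(round(d["p"],2),np.round(d["point"],1).tolist()) for d in r])
        if r and r[0]["p"]>.4: obs.append((l,p,list(map(float,r[0]["point"]))))
    return p
E
python3 - <<'E'
from look import *
import pickle
o=[np.pi,0,.42]
env.move_to([560,10,330],o); print(env.get_t()); p=grab("w1"); print(np.round(p["cam_to_world"],3).tolist(),p["fx"])
env.move_linear([620,40,330],rate=150); grab("w2")
pickle.dump(obs,open("obs.pkl","wb")); print(env.get_t())
for l in set(a for a,_,_ in obs):
    rs=[ray(p,px) for a,p,px in obs if a==l]
    if len(rs)>1: x,e=tri(rs); print(l,x.round(1),np.round(e,1))
E
```

```text
3.4167
w1 hole_edge [(0.95, [312.7, 139.9])]
w1 flap_pin [(0.77, [278.5, 176.1]), (0.67, [472.2, 142.5])]
w1 finger_bar [(0.67, [280.7, 182.9])]
w1 bin [(0.75, [317.9, 168.6])]
w1 offcut_mid [(0.84, [316.9, 212.8])]
w1 rubbing_stone []
[[0.406, -0.882, -0.239, 624.668], [-0.914, -0.392, -0.107, 37.346], [0.001, 0.261, -0.965, 491.994], [0.0, 0.0, 0.0, 1.0]] 368.52059759052986
w2 hole_edge [(0.67, [369.6, 138.5]), (0.59, [315.5, 207.8])]
w2 flap_pin [(0.63, [285.4, 241.5])]
w2 finger_bar [(0.96, [286.3, 250.9])]
w2 bin [(0.94, [319.6, 214.9])]
w2 offcut_mid [(0.59, [318.1, 275.6])]
w2 rubbing_stone [(0.57, [370.1, 138.5])]
4.7167
flap_pin [579.4  57.9 125. ] [0.5 0.5]
hole_edge [655.   51.9 471.6] [33.6 33.6]
finger_bar [576.2  53.2 142.4] [0.3 0.3]
offcut_mid [560.9  10.4 127.7] [1.5 1.5]
bin [590.8  21.4 -40.4] [0.9 0.9]
```

```bash
cat > fit.py <<'E'
from look import *
import pickle
obs=pickle.load(open("obs.pkl","rb"))
obs=[(l,p,[315.5,207.8] if l=="hole_edge" and px[0]>350 else px) for l,p,px in obs]
a,b=viewer.camera_params("scene"),viewer.camera_params("side")
obs+=[("hole_edge",a,[371.3,228.7]),("flap_pin",a,[355.6,216.6]),("finger_bar",a,[354.4,209.6]),("flap_pin",b,[289.5,223.7]),("finger_bar",b,[286.8,211.4]),("rubbing_stone",a,[405.1,252.1]),("rubbing_stone",b,[250.8,195.4]),("bin",a,[353.3,266.9]),("bin",b,[290.6,251.0])]
L["rubbing_stone"]=(97,-56,110)
def W(v,P): return Ro.from_euler("z",v[2]).apply(P)+[v[0],v[1],0]
def f(v):
    r=[]
    for l,p,px in obs:
        if l in L:
            o,d=ray(p,px); e=np.cross(W(v,L[l])-o,d); r+=list(e*(.3 if l in("bin","rubbing_stone") else 1))
    return r
s=least_squares(f,[595,26,.42],loss="soft_l1",f_scale=2); v=s.x
if __name__=="__main__":
    print("bin",v[:2].round(1),v[2].round(4))
    for l,p,px in obs:
        if l in L:
            o,d=ray(p,px); print(l,round(p["fx"]),np.round(np.cross(W(v,L[l])-o,d),1))
    x,_=tri([ray(p,px) for l,p,px in obs if l=="offcut_mid"])
    # offcut at known height 123 per view
    for l,p,px in obs:
        if l=="offcut_mid":
            o,d=ray(p,px); X=o+d*(123-o[2])/d[2]; print("off binframe",Ro.from_euler("z",-v[2]).apply(X-[v[0],v[1],0]).round(1))
    p=[p for l,p,px in obs if l=="bin"][1]; im=cv2.imread("pics/w2.png")
    def ln(A,B,c):
        q=[tuple(np.round(proj(p,W(v,P))).astype(int).tolist()) for P in(A,B)]; cv2.line(im,*q,c,1)
    for y in(-19,19): ln((-128,y,114),(23,y,114),(0,0,255))
    ln((-126,32,144),(119,32,144),(255,0,0))
    for A,B in[((-130,-75,110),(130,-75,110)),((130,-75,110),(130,75,110)),((-130,75,110),(130,75,110)),((-130,-75,110),(-130,75,110)),((30,-25,110),(30,25,110))]: ln(A,B,(0,255,255))
    cv2.imwrite("pics/w2o.png",im)
E
python3 fit.py
```

```text
bin [596.3  26.8] 0.5146
hole_edge 369 [-0.  -1.9 -0. ]
flap_pin 369 [-2.7 -1.3  0.3]
finger_bar 369 [-0.   0.9  0. ]
bin 369 [-4.9  2.5  0.2]
hole_edge 369 [ 0.8  0.4 -0.2]
flap_pin 369 [-4.3  0.   1.2]
finger_bar 369 [ 0.5  0.8 -0.2]
bin 369 [-1.  -1.2  0.3]
rubbing_stone 369 [-4.6  0.1 -0.3]
hole_edge 533 [ 7.4  0.3 -2.3]
flap_pin 533 [ 5.7 -0.1 -2.5]
finger_bar 533 [ 2.8 -0.1 -1.4]
flap_pin 560 [-0.9  6.5 -8. ]
finger_bar 560 [ 3.5  3.2 -0.5]
rubbing_stone 533 [-6.6 -3.  -1.5]
rubbing_stone 560 [-7.3 -4.8 -2.3]
bin 533 [ 2.2  0.5 -0.3]
bin 560 [-2.3  0.2 -2.1]
off binframe [-39.9   1.7 123. ]
off binframe [-40.5   4.8 123. ]
```

View pics/w2o.png

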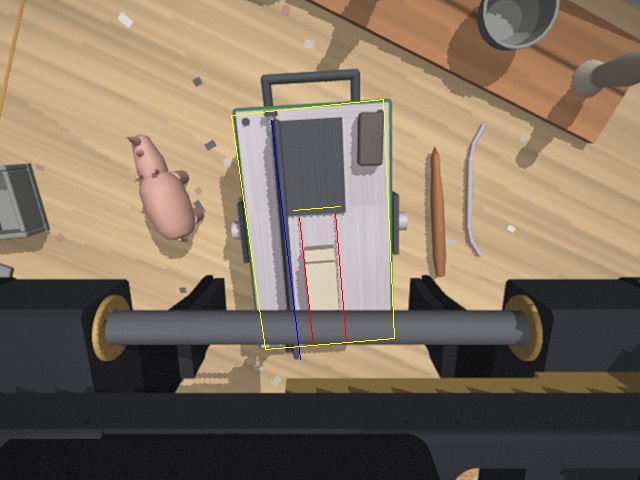

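The fitted yaw is clearly about 4° too large: the drawn lane is skewed against the offcut at (320,285) and the cover at (312,165). I'll zoom in to read edge corners.

```bash
python3 - <<'E'
import cv2
im=cv2.imread("pics/w2.png")[90:315,220:410]; im=cv2.resize(im,None,fx=2.66,fy=2.66,interpolation=cv2.INTER_CUBIC); print(im.shape)
for i in range(0,190,20): cv2.putText(im,str(220+i),(int(i*2.66),8),0,.3,(0,0,255),1); cv2.line(im,(int(i*2.66),0),(int(i*2.66),598),(0,0,255) if i%100==0 else (200,200,0),1) if 0 else None
for i in range(0,225,20): cv2.putText(im,str(90+i),(0,int(i*2.66)+4),0,.3,(0,0,255),1)
cv2.imwrite("pics/w2c.png",im)
E
```

```text
(598, 505, 3)
```

View pics/w2c.png

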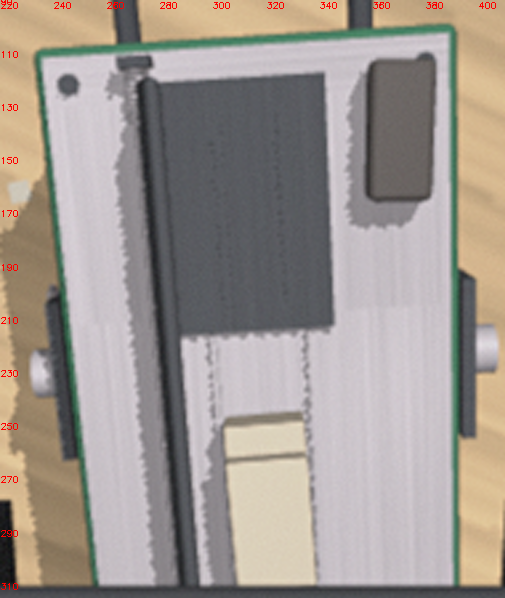

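```bash
cat > fit2.py <<'E'
from fit import *
P2=[p for l,p,px in obs if l=="bin"][1]
pts=[((341.8,117.4),(119,-29,113)),((345.2,212.2),(24,-29,113)),((391.1,99.8),(130,-75,110)),((233.5,109.5),(130,75,110)),((275.6,119.3),(119,32,146))]
lines=[((392.6,310),-75,110),((256,310),75,110),((290.3,310),32,146)]
def onplane(p,px,z,v):
    o,d=ray(p,px); X=o+d*(z-o[2])/d[2]; return Ro.from_euler("z",-v[2]).apply(X-[v[0],v[1],0])
def g(v):
    r=[]
    for px,P in pts: r+=list((onplane(P2,px,P[2],v)-P)[:2])
    for px,y,z in lines: r.append(onplane(P2,px,z,v)[1]-y)
    for l,p,px in obs[:]:
        if l in("hole_edge","finger_bar","flap_pin") and p["fx"]<400: r+=list(.5*(onplane(p,px,L[l][2],v)-L[l])[:2])
    return r
s2=least_squares(g,[595,26,.43],loss="soft_l1",f_scale=2); v2=s2.x
if __name__=="__main__":
    print(v2.round(3)); print(np.round(g(v2),1).tolist())
    print("off front",[onplane(P2,q,128,v2).round(1).tolist() for q in((303.6,250.5),(334.3,248.3))])
    print("off side @row310",[onplane(P2,q,136,v2).round(1).tolist() for q in((309.5,310),(338.8,310))])
    for l,p,px in obs:
        if l=="offcut_mid": print(onplane(p,px,123,v2).round(1))
    for cam,pa in(("scene",a),("side",b)):
        print(cam,[(n,np.round(proj(pa,W(v2,L[n]))).tolist()) for n in L])
E
python3 fit2.py
```

```text
[5.96272e+02 2.67300e+01 4.80000e-01]
[-0.8, -0.1, 0.1, 0.3, 1.7, -2.8, 2.0, 1.2, -0.7, 0.2, -3.0, 1.3, 1.7, 0.9, 0.1, -0.7, -1.5, -0.9, 0.2, 0.0, 1.0, -1.7, -2.0, -0.8, 0.4]
off front [[-10.4, 16.7, 128.0], [-10.0, -15.0, 128.0]]
off side @row310 [[-73.7, 14.5, 136.0], [-75.6, -16.3, 136.0]]
[-39.9   0.4 123. ]
[-40.7   3.5 123. ]
scene [('hole_edge', [370.0, 232.0]), ('flap_pin', [355.0, 219.0]), ('finger_bar', [354.0, 211.0]), ('bin', [353.0, 268.0]), ('rubbing_stone', [404.0, 250.0])]
side [('hole_edge', [275.0, 213.0]), ('flap_pin', [284.0, 222.0]), ('finger_bar', [286.0, 209.0]), ('bin', [290.0, 252.0]), ('rubbing_stone', [251.0, 198.0])]
```

The bin fit is now good to about 2 mm: (596.3, 26.7), yaw 0.48. The offcut centre is near bin x = -43 and y = 0, with its rear at -76. I'll set the fingers 45 mm apart, come down behind the offcut inside the bar, then push +y.

```bash
cat > go.py <<'E'
from h import *
V=np.array([596.3,26.7,.48]); O=[np.pi,0,.48]
def B(x,y,z): return (Ro.from_euler("z",V[2]).apply([x,y,z])+[V[0],V[1],0]).tolist()
def inb(): return Ro.from_euler("z",-V[2]).apply(np.array(env.get_ee_pos())-[V[0],V[1],0]).round(1)
def fb(): return Ro.from_euler("z",-V[2]).apply(env.get_wrist_force()).round(2)
E
python3 - <<'E'
from go import *
env.set_gripper(.345,40); print(env.get_gripper_width())
env.move_to(B(-93,-8,200),O); print(env.get_t(),inb(),fb())
print(env.move_linear(B(-93,-8,124),rate=60,guard=6),inb(),fb())
for y in(4,13,21):
    print(env.move_linear(B(-93,y,124),rate=25,guard=15),inb(),fb(),env.get_gripper_width())
print(env.get_t())
for c in("side","wrist"): cv2.imwrite(f"pics/{c}1.png",viewer.capture(c)[:,:,::-1])
s=cv2.resize(cv2.imread("pics/side1.png")[150:300,180:400],(660,450)); cv2.imwrite("pics/side1c.png",s)
E
```

```text
0.3446428236068648
6.6083 [-91.1  -8.3 201.4] [-0.17  0.03  1.59]
False [-92.7  -8.1 124.4] [ 0.43 -0.68 -0.66]
False [-93.   4. 124.] [-0.05 -0.76  0.4 ] 0.34434584135366775
False [-92.6  13.1 124.2] [ 0.84 -1.75  2.54] 0.3454811991341367
False [-92.8  19.9 123.8] [ 1.63 -4.6  -0.74] 0.3467272726147653
9.6333
```

View pics/side1c.png

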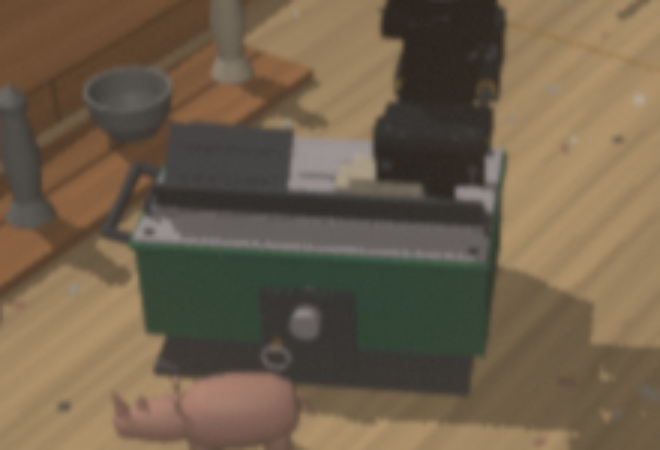

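View pics/wrist1.png

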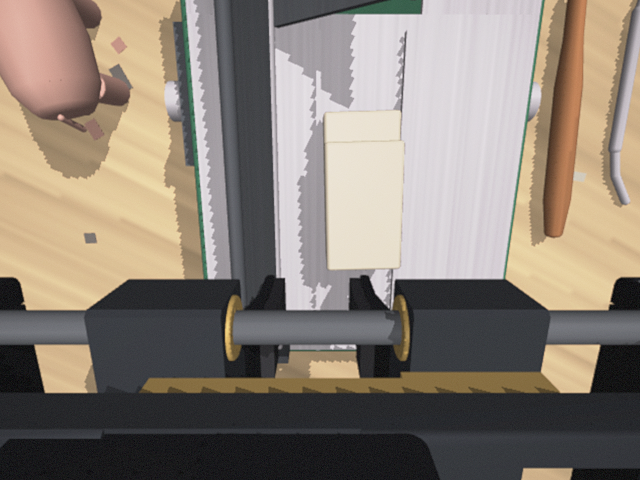

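The flap is held open. In the wrist view the hole's green interior shows at (385,8) and the bar lies over at column ~245. The offcut is undisturbed at columns 325-402, with its rear at row 268 and the right finger behind it at column ~370. Before pushing I'll check the angle and the offcut numerically.

```bash
python3 - <<'E'
from go import *
p=viewer.camera_params("wrist")
def onp(px,z):
    o,d=ray(p,px); X=o+d*(z-o[2])/d[2]; return Ro.from_euler("z",-V[2]).apply(X-[V[0],V[1],0]).round(1)
print("rear",onp((328,268),136),onp((400,268),136),"front",onp((326,112),128),onp((400,111),128))
im=cv2.imread("pics/wrist1.png"); print([int(x) for x in im[200,195:290].mean(1)])
for q in(.8,1.,1.2,1.4):
    t=q-.26; print(q,[np.round(proj(p,B(x,40+31*np.sin(t)+3*s,114+31*np.cos(t))),0).tolist() for x in(-60,) for s in(1,-1)])
E
```

```text
rear [-74.8  15.  136. ] [-74.9 -16.  136. ] front [-10.7  16.1 128. ] [-10.3 -14.  128. ]
[148, 126, 93, 87, 95, 107, 170, 221, 224, 220, 219, 218, 221, 224, 215, 177, 158, 161, 161, 162, 163, 161, 160, 162, 160, 162, 164, 163, 163, 163, 163, 116, 72, 82, 89, 96, 103, 106, 99, 100, 98, 97, 90, 85, 80, 70, 61, 64, 67, 67, 68, 67, 69, 68, 71, 70, 71, 66, 68, 72, 73, 68, 72, 67, 70, 72, 70, 70, 70, 67, 68, 68, 68, 71, 66, 71, 67, 66, 77, 181, 208, 193, 168, 159, 203, 220, 219, 220, 220, 219, 216, 217, 219, 220, 219]
0.8 [[221.0, 237.0], [236.0, 237.0]]
1.0 [[211.0, 235.0], [226.0, 235.0]]
1.2 [[205.0, 233.0], [219.0, 233.0]]
1.4 [[201.0, 230.0], [215.0, 230.0]]
```

```bash
cat >> go.py <<'E'
def flapq(row=200):
    p=viewer.camera_params("wrist"); im=viewer.capture("wrist"); g=im[row].mean(1)
    c=next(i for i in range(205,280) if (g[i:i+12]<120).all())
    qs=np.arange(0.2,1.45,.01); cs=[]
    for q in qs:
        t=q-.26; P=[proj(p,B(x,40+31*np.sin(t)+3*np.cos(.3),114+31*np.cos(t)+3*np.sin(.3))) for x in(-60,0)]
        cs.append(P[0][0]+(row-P[0][1])*(P[1][0]-P[0][0])/(P[1][1]-P[0][1]))
    return c,round(float(np.interp(-c,-np.array(cs),qs)),2),im
E
python3 - <<'E'
from go import *
print(flapq()[:2],inb())
env.set_gripper(.414,40)
print(flapq()[:2],inb(),fb(),env.get_gripper_width())
env.move_linear(B(-93,25,124),rate=25,guard=20)
c,q,im=flapq(); print(c,q,inb(),fb(),env.get_gripper_width(),env.get_t())
cv2.imwrite("pics/wrist2.png",im[:,:,::-1])
E
```

```text
(226, 0.67) [-92.7  20.  123.8]
(213, 0.88) [-93.1  19.8 123.8] [ 1.41 -5.49 -0.33] 0.4131700841371202
214 1.15 [-93.3  24.7 123.8] [-0.44 -3.73  1.72] 0.4121921874543659 10.6333
```

View pics/wrist2.png

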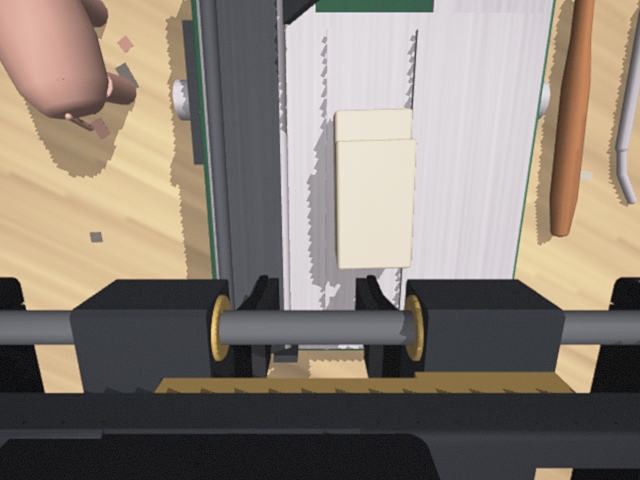

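The flap is at about 1.15 rad with the hole wide open (green at columns 317-432), and the offcut has a finger behind it. Now I'll push.

```bash
python3 - <<'E'
from go import *
for x in(-70,-45,-20,-5,5):
    g=env.move_linear(B(x,25,124),rate=30,guard=15); print(g,inb(),fb(),env.get_gripper_width())
    if g: break
env.hold(.3)
print(env.get_t()); im=viewer.capture("wrist"); cv2.imwrite("pics/wrist3.png",im[:,:,::-1])
s=viewer.capture("scene"); 
print([(l,c,[(round(d["p"],2),np.round(d["point"]).tolist()) for d in find_in(l,c)[:2]]) for l,c in(("offcut_mid","wrist"),("offcut_mid","scene"))])
E
```

```text
False [-69.5  25.1 124.2] [-1.04 -1.34  2.68] 0.4142631595025573
False [-44.6  25.  124. ] [-1.66 -1.36  2.47] 0.41433362901303294
False [-19.6  25.1 124. ] [-1.08 -1.17  2.54] 0.41603856499442343
False [ -4.3  25.  124. ] [-1.   -2.56  1.76] 0.41505811934496295
False [  6.   25.  124.2] [ 0.13 -0.97  1.35] 0.41292707156759045
14.95
[('offcut_mid', 'wrist', [(0.82, [378.0, 138.0])]), ('offcut_mid', 'scene', [])]
```

View pics/wrist3.png

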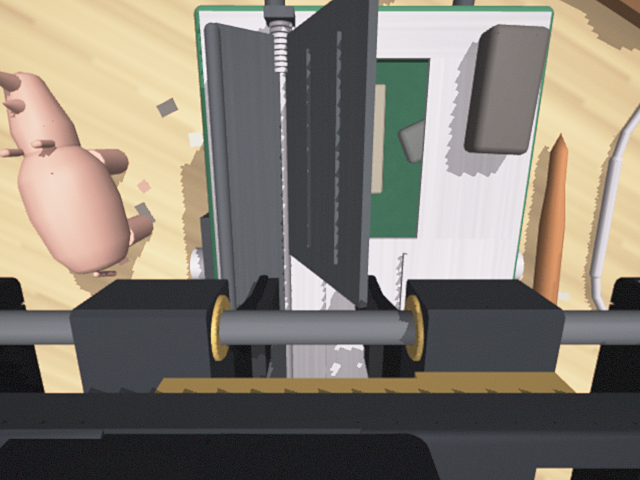

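The offcut is down inside the bin: it shows cream at (378,138) against the green floor. Now I'll back off, let the flap close and lift away.

```bash
python3 - <<'E'
from go import *
env.move_linear(B(-40,25,124),rate=100)
env.move_linear(B(-40,-11,124),rate=40); print(inb(),fb())
env.move_linear(B(-40,-11,200),rate=80)
env.move_linear(B(-60,-11,330),rate=150)
env.hold(.5); im=viewer.capture("wrist"); cv2.imwrite("pics/wrist4.png",im[:,:,::-1]); print(env.get_t(),fb())
E
```

```text
[-39.9 -10.7 124. ] [ 0.93 -0.21  0.83]
19.475 [ 0.32 -0.61 -0.96]
```

View pics/wrist4.png

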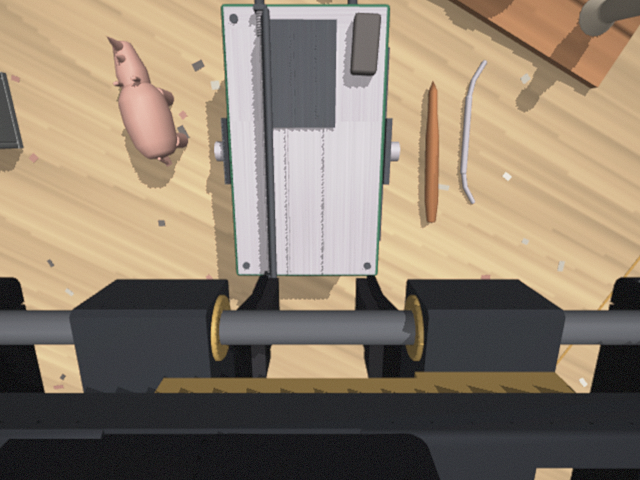

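The flap is shut over the hole at (303,75), the lane is empty, and the stone, rhino, burnisher and riffler haven't moved.

```bash
python3 -c "
from workcell import env
print(env.close_job())"
```

```text
the job is handed in; nothing more can be done
None
```

The job is handed in at about 19.5 s of the 42 s allowed: the offcut was slid under the held-open flap and dropped into the bin, the flap sprang shut, the hand is clear, and the stone, rhino, burnisher and riffler look unmoved in the last picture; the verdict itself was not shown.

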